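# Take the tall specimen pot down onto the cork mat

### The arm

A 6-joint arm with a two-finger parallel gripper is mounted at the origin on the work surface. World frame = base frame: x ahead of the robot, y to its left, z up, the work surface at z = 0. Lengths are in m, angles in rad, forces in N, time in s.
With the tool pointing down it reaches from about 0.3 to 0.85 m from the base axis. Payload 4.2 kg.
Tool frame: the origin (TCP) lies on the mounting face of the last link; the fingertips stand 191 mm ahead of it and the grasp point (between the pads) lies 172 mm ahead of it; z points along the fingers, y is the line along which they close (so a half turn about z gives the same grasp; the last joint's range is limited). The gripper opens to 91 mm and grips with 3 to 60 N. Pads are 32 mm wide; open, the fingers measure 118 mm over their backs; the gripper's body (76 mm by 178 mm) begins 60 mm behind the grasp point.
Start: joints at [1.276, 0.32, 1.565, -0, 1.257, -0.02], TCP at [0.156, 0.553, 0.405] pointing down, gripper open.
Joint ranges: [-3.11, 3.11], [-0.84, 2.01], [0.21, 2.61], [-1.34, 4.49], [0.05, 2.63], [-2.56, 2.56]. Speed limits (rad/s): [2.57, 2.57, 3.14, 3.14, 3.14, 3.14].

### API

Orientations are given as a unit quaternion [x, y, z, w].
In Python, from workcell import ctrl gives the robot as it stands. Calls block until the motion is done:
- ctrl.move_to(position, orientation): joint-space move of the TCP to a pose.
- ctrl.servo_line(position, rotation=None, v=0.15, force_limit=None): straight line of the TCP; rotation=None keeps the orientation; v is the mean speed in m/s. With force_limit (N) it stops when the force on the tool has changed by that much, and returns True; else False.
- ctrl.move_joints(angles): joint-space move.
- ctrl.set_gripper(opening, grip_force=None): finger opening in m; grip_force is the grip in N (None keeps the last); returns when the fingers have stopped.
- ctrl.pause(seconds).
- ctrl.inverse_kinematics(position, orientation): joint angles nearest the present ones, or None.
- ctrl.capture(name): name is "scene" or "top" or "wrist"; returns a dict with "img" (420x560x3 uint8, blue, green, red), "intrinsics" (3x3 intrinsics, pixels), "xyz" and "orientation" of the camera in the world. Camera axes: x right, y down, z forward; pixel columns grow to the right and rows downward; lengths in m; the calibration is good to about 2 mm. A picture is of the moment at which its call begins. There is no depth.
A pose or a line that the arm cannot do raises ctrl.MotionError and nothing moves.
- ctrl.sign_off(): hands the job in; it is judged then, once.
Readings, each from a call of its own:
- ctrl.read_time(): time.
- ctrl.read_joint_pos(): joint angles.
- ctrl.read_joint_velocities(): joint speeds.
- ctrl.read_joint_efforts(): joint torques, N m.
- ctrl.read_position(): TCP position.
- ctrl.read_tool_rot(): TCP orientation.
- ctrl.read_contact_force(): force on the tool from outside, world axes, zero at the start.
- ctrl.read_moment(): the same for the moment, N m.
- ctrl.read_finger_gap(): finger opening in m.
- ctrl.read_finger_force(): force on a finger pad.
Only numpy, scipy, OpenCV 4.12 (cv2) and the standard library are available. Lean on these libraries where they do the work, as an engineer would, in place of code of your own. Each camera call takes 0.05 s, during which the arm holds its last target. There are 200 camera calls.

### The job

Two steel specimen pots stand on low steel stands on the lab bench. Lift the taller one off its stand by its handle and set it down upright in the middle of the cork mat; lower it until it rests there before you let go, do not drop it. Leave the shorter pot where it is.

Things in the scene. Friction and masses are not known exactly. Their poses are not given: they have to be found in the camera images.
- tall_pot: Taller pot: closed steel cylinder, diameter 84 mm (lid 90), 115 high to the lid's top, about 0.55 kg, loose, on stand_a. Rigid upright handle: posts at x = +-36 mm carry a level black bar, 14 x 14 mm, 80 long, along the pot's x axis; bar centre on the pot's axis, 153 mm above the underside (top at 160), 31 mm free under it. Origin: centre of the underside; z up.
- short_pot: The shorter pot, to be left alone: same make, diameter and handle, but 60 mm high to the lid's top, bar centre 98 mm and bar top 105 mm above its underside. Origin: centre of the underside; z up. It stands on a second stand of the same make.
- mat: The cork mat: a square, 150 x 150 mm, 8 mm thick, lying flat on the bench, does not move. Origin: centre of its underside, so its top is at z = 8 mm in its own frame.
- stand_a: The stand under the tall pot: steel plate 130 x 130 mm on four legs, top at 50 mm above the bench, does not move. Origin: centre of its footprint at bench height. Stands and mat change places between starts. Everything else standing near them (bottle, jar, dish, beaker, carton) is lower than 140 mm.
Not all that is in view belongs to the job. There is more than one size of the mat; the one meant has the size given above.

How it is judged:
By the outcome, as a careful person would: the job done as asked, in the order asked, and still so for the second after the job is handed in, with the robot touching nothing.
It also fails if it takes over 35 s, if anything falls off the work surface, if the arm or the gripper's body presses on something with over 40 N, if the wrist force passes 120 N, or if a joint passes its speed limit or range.

## Working session

There is one attempt and no reset: what is moved stays moved. The work goes in short steps, each a Python script; the robot and the scene stay as the last script left them, time stands still between calls to the robot, and variables do not carry over. Pictures are saved under pics/ and viewed, at most 10 in all, crops included, and the job is handed in when it is done.

```bash
mkdir -p pics
python3 - <<'E'
from workcell import ctrl
import cv2,pickle
d={}
for n in("scene","top"):
    c=ctrl.capture(n);d[n]=c;cv2.imwrite(f"pics/{n}0.png",c["img"]);print(n,c["intrinsics"],c["xyz"],c["orientation"])
pickle.dump(d,open("cap0.pkl","wb"))
print(ctrl.read_time(),ctrl.read_tool_rot())
E
```

```text
scene [[486.5763852   0.        282.5250517]
 [  0.        486.5763852 209.301154 ]
 [  0.          0.          1.       ]] [ 1.02130328 -0.12900174  1.14267677] [ 0.748713    0.60881245 -0.16494017 -0.20388964]
top [[443.7666479    0.         278.67484014]
 [  0.         443.7666479  208.83596336]
 [  0.           0.           1.        ]] [ 0.28493696 -0.00582642  1.20261428] [-0.70129369  0.71021631 -0.03820366  0.04817089]
0.1 [ 1.36939557e-01  9.90579077e-01 -7.96670633e-04 -1.24066788e-04]
```

View pics/scene0.png

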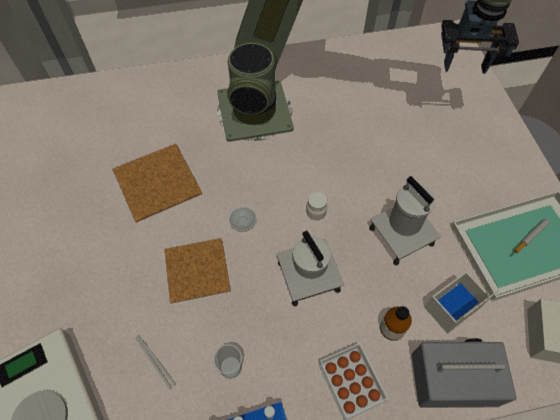

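View pics/top0.png

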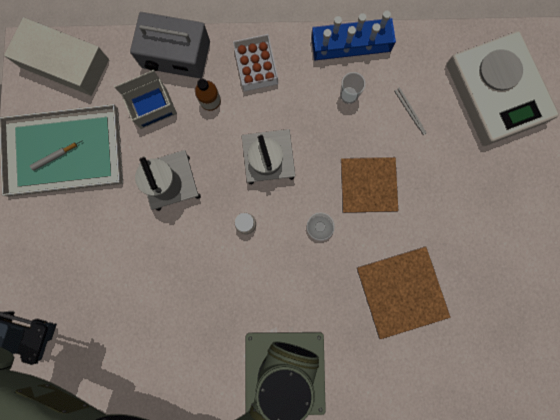

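Scene image: the tall pot is at (412,208), with bar ends near (409,182) and (430,202). The short pot is at (313,255). The mats are at (157,182) and (197,270). In the top image the tall pot is at (155,178), the short pot at (267,157), and the mats at (369,185) and (403,292). Next I'll crop these closely.

```bash
cat > h.py <<'E'
import numpy as np,pickle
from scipy.spatial.transform import Rotation as R
D=pickle.load(open("cap0.pkl","rb"))
def w(cam,px,z,c=None):
    c=c or D[cam]; d=R.from_quat(c["orientation"]).apply(np.linalg.inv(c["intrinsics"])@[*px,1.]);o=np.array(c["xyz"])
    return o+d*(z-o[2])/d[2]
def proj(cam,p,c=None):
    c=c or D[cam];q=R.from_quat(c["orientation"]).inv().apply(np.array(p)-c["xyz"]);q=c["intrinsics"]@q;return q[:2]/q[2]
E
python3 - <<'E'
import cv2,numpy as np
from h import *
s=D["scene"]["img"];t=D["top"]["img"]
f=lambda i,x,y:cv2.resize(i[y:y+95,x:x+75],None,fx=5,fy=5,interpolation=cv2.INTER_CUBIC)
cv2.imwrite("pics/crop1.png",np.hstack([f(s,368,170),f(t,130,140)]))
# mats by colour
for n in D:
    h=cv2.cvtColor(D[n]["img"],cv2.COLOR_BGR2HSV)
    m=cv2.inRange(h,(8,110,60),(20,255,255))
    for c in cv2.findContours(cv2.morphologyEx(m,cv2.MORPH_CLOSE,np.ones((5,5))),cv2.RETR_EXTERNAL,cv2.CHAIN_APPROX_NONE)[0]:
        if cv2.contourArea(c)>1500:
            P=np.array([w(n,p[0],.008)[:2] for p in c],np.float32);print(n,cv2.minAreaRect(c)[0],cv2.minAreaRect(P))
E
```

```text
scene (352.10003662109375, 381.70001220703125) ((0.8374192714691162, 0.06972519308328629), (0.11486007273197174, 0.08532512187957764), 11.998838424682617)
scene (195.4663848876953, 270.1022033691406) ((0.4964138865470886, -0.23992563784122467), (0.14841431379318237, 0.1482410579919815), 0.4956139028072357)
scene (156.887939453125, 180.90518188476562) ((0.2064509093761444, -0.3185075521469116), (0.1957847625017166, 0.19256001710891724), 16.209993362426758)
top (403.240234375, 292.2686767578125) ((0.20588114857673645, -0.3150334656238556), (0.19232964515686035, 0.1934332251548767), 16.198293685913086)
top (369.1256103515625, 184.5155792236328) ((0.4957507252693176, -0.2364957332611084), (0.14713293313980103, 0.14779359102249146), 0.22990363836288452)
```

View pics/crop1.png

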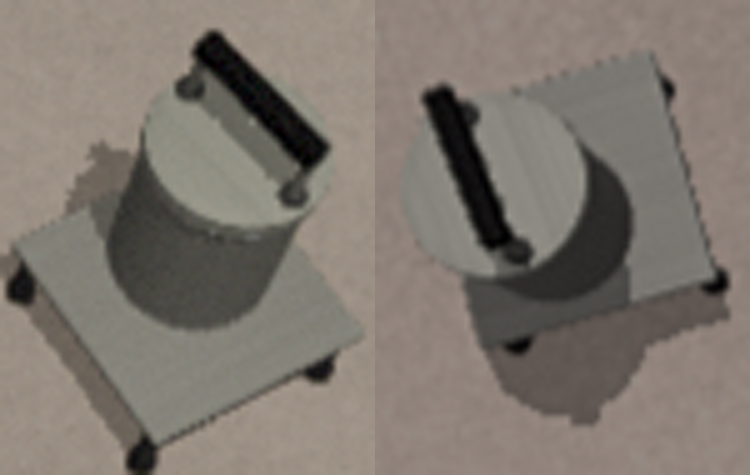

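The crop shows the tall pot: scene bar ends at about (410,178) and (431,201), top-image bar ends at about (142.4,159) and (154,188). The tall body rises well above its stand. Mat candidates measure 150 mm (top pixel 369,185) and 193 mm (403,292), so I'm using the 150 mm one. Now I'll triangulate.

Run:
```python
from h import *
from workcell import ctrl
for n,a,b in(("scene",(368+210/5,170+42/5),(368+318/5,170+153/5)),("top",(130+62/5,140+92/5),(130+120/5,140+241/5))):
    p,q=w(n,a,.207),w(n,b,.207);print(n,(p+q)/2,np.linalg.norm(p-q),np.degrees(np.arctan2(*(q-p)[1::-1])))
# short pot bar
for n,a,b in(("scene",(306,236),(322,261)),("top",(262,138),(269,170))):
    print(n,(w(n,a,.152)+w(n,b,.152))/2)
```

```text
scene [0.49650482 0.30424592 0.207     ] 0.0727105435748171 22.268238308963813
top [0.49364415 0.30583286 0.207     ] 0.07551150766590789 -157.90149222493932
scene [0.56667919 0.03939738 0.152     ]
top [0.54858851 0.03864587 0.152     ]
```

The two cameras agree to 3 mm: bar centre (0.495, 0.305), yaw 22°. Next I hover above it and check.

```bash
cat >> h.py <<'E'
def down(yaw): # tool z down, tool y along yaw
    y=np.array([np.cos(yaw),np.sin(yaw),0]);z=np.array([0,0,-1.]);return R.from_matrix(np.c_[np.cross(y,z),y,z]).as_quat()
E
python3 - <<'E'
from h import *
from workcell import ctrl
import cv2
best=None
for a in(112.1,-67.9):
    q=down(np.radians(a));J=ctrl.inverse_kinematics([.495,.305,.203+.172+.10],q);K=ctrl.inverse_kinematics([.496,-.238,.525],q);print(a,J,K)
    if J is not None and (best is None or abs(J[5])<best[0]):best=(abs(J[5]),q)
q=best[1]
ctrl.move_to([.495,.305,.475],q)
print(ctrl.read_position(),ctrl.read_time())
c=ctrl.capture("wrist");pickle.dump(c,open("w1.pkl","wb"))
print([proj("",p,c) for p in([.495,.305,.21],)])
cv2.imwrite("pics/w1.png",c["img"])
E
```

```text
112.1 [ 5.32437934e-01  2.95956396e-01  1.42306805e+00 -4.44089210e-16
  1.42256821e+00 -1.42407616e+00] [-4.68293965e-01  2.29933386e-01  1.39243559e+00 -4.44089210e-16
  1.51922367e+00 -2.42480806e+00]
-67.9 [ 5.32437934e-01  2.95956396e-01  1.42306805e+00 -4.44089210e-16
  1.42256821e+00  1.71751650e+00] [-4.68293965e-01  2.29933386e-01  1.39243559e+00 -4.44089210e-16
  1.51922367e+00  7.16784597e-01]
[0.49460626 0.30551227 0.47479572] 1.6667
[array([279.91847504, 215.77147501])]
```

View pics/w1.png

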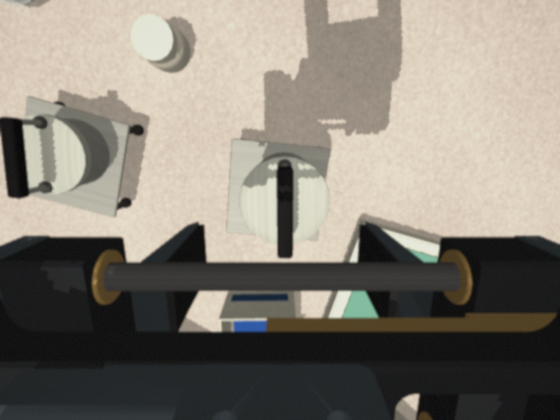

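The wrist view shows the tall pot's bar upright at column 285, rows about 163–257, and the short pot at the left edge. The prediction was (280,216), so I'll refine by a few mm and then grasp.

Run:
```python
from h import *
from workcell import ctrl
import cv2
c=pickle.load(open("w1.pkl","rb"))
a,b=w("",(285,164),.21,c),w("",(285.5,257),.21,c);print(a,b,(a+b)/2,np.linalg.norm(a-b),np.degrees(np.arctan2(*(a-b)[1::-1])))
for z in(.098,.165,.203,.21): print(z,w("",(285,210),z,c))
cv2.imwrite("pics/w1c.png",cv2.resize(c["img"][140:270,210:360],None,fx=4.5,fy=4.5,interpolation=cv2.INTER_CUBIC))
```

```text
[0.45342297 0.29255389 0.21      ] [0.52767963 0.3234744  0.21      ] [0.4905513  0.30801414 0.21      ] 0.08043710729636061 -157.393135605813
0.098 [0.51568236 0.31951167 0.098     ]
0.165 [0.49958056 0.31205528 0.165     ]
0.203 [0.49044819 0.30782628 0.203     ]
0.21 [0.48876592 0.30704725 0.21      ]
```

View pics/w1c.png

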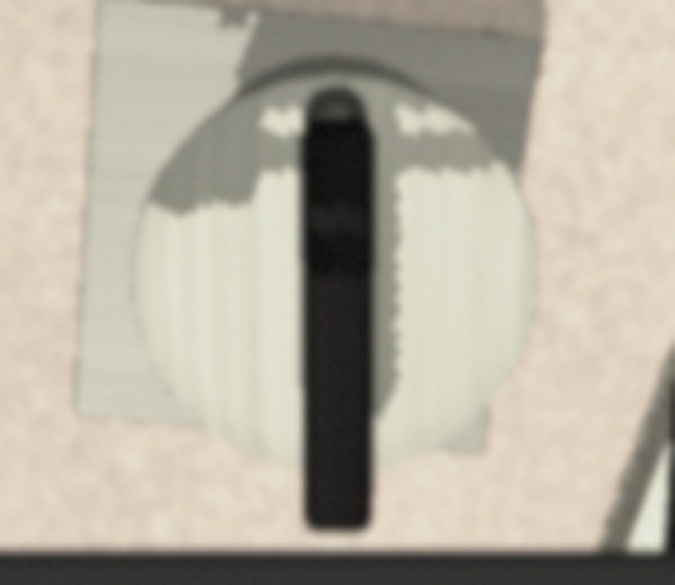

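The enlarged crop confirms the bar at column 285.1, rows 166–258 (79 mm). I'll use (0.493, 0.307), which is between the estimates, and grasp and lift.

Run:
```python
from h import *
from workcell import ctrl
import cv2
x,y=.4925,.307
print(ctrl.servo_line([x,y,.475]))
print(ctrl.servo_line([x,y,.203+.172],v=.08,force_limit=8), ctrl.read_position())
ctrl.set_gripper(0.0,grip_force=40)
print("gap",ctrl.read_finger_gap(),ctrl.read_finger_force(),ctrl.read_contact_force())
print(ctrl.servo_line([x,y,.395],v=.05)); print(ctrl.read_contact_force(),ctrl.read_moment(),ctrl.read_finger_gap())
ctrl.servo_line([x,y,.535],v=.15)
print(ctrl.read_position(),ctrl.read_contact_force(),ctrl.read_time())
c=ctrl.capture("scene");cv2.imwrite("pics/s2.png",c["img"])
```

```text
False
False [0.49262349 0.30708973 0.37562457]
gap 0.013539623423068137 39.99662697315216 [ 0.70327826  1.41504934 -0.85711659]
False
[ 0.27026341  0.04461662 -5.5462662 ] [ 0.00657847  0.03520166 -0.0297148 ] 0.013666458164316959
[0.49245266 0.30697006 0.53381218] [ 0.69143962 -0.06509747 -4.77185239] 6.1583
```

View pics/s2.png

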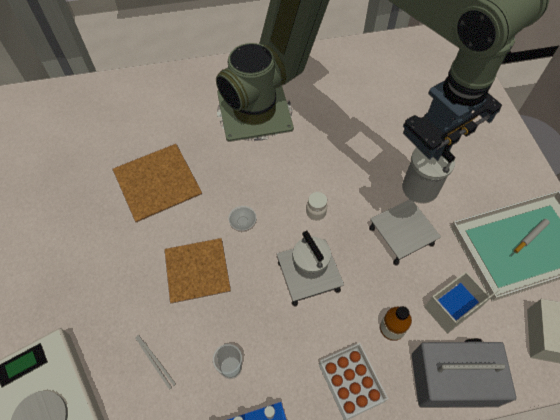

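Pot is held (about 5.4 N) and hangs clear of its stand at scene (424,180). The short pot at (313,255) is undisturbed. Next I carry it over the mat and check its position.

Run:
```python
from h import *
from workcell import ctrl
import cv2
x,y=.496,-.238
ctrl.servo_line([x,y,.535],v=.2)
ctrl.servo_line([x,y,.36],v=.12)
ctrl.pause(.3)
print(ctrl.read_position(),ctrl.read_tool_rot(),ctrl.read_contact_force(),ctrl.read_finger_gap(),ctrl.read_time())
c=ctrl.capture("scene");t=ctrl.capture("top");pickle.dump((c,t),open("p3.pkl","wb"))
f=lambda i,x,y:cv2.resize(i[y:y+120,x:x+100],None,fx=4,fy=4,interpolation=cv2.INTER_CUBIC)
cv2.imwrite("pics/p3.png",np.hstack([f(c["img"],150,200),f(t["img"],325,120)]))
```

```text
[ 0.49601107 -0.23801452  0.36025778] [-1.91633092e-01  9.81466604e-01 -1.54686423e-04  2.00152991e-04] [-0.28772741 -0.2297225  -4.68519347] 0.013811268361904994 10.9917
```

View pics/p3.png

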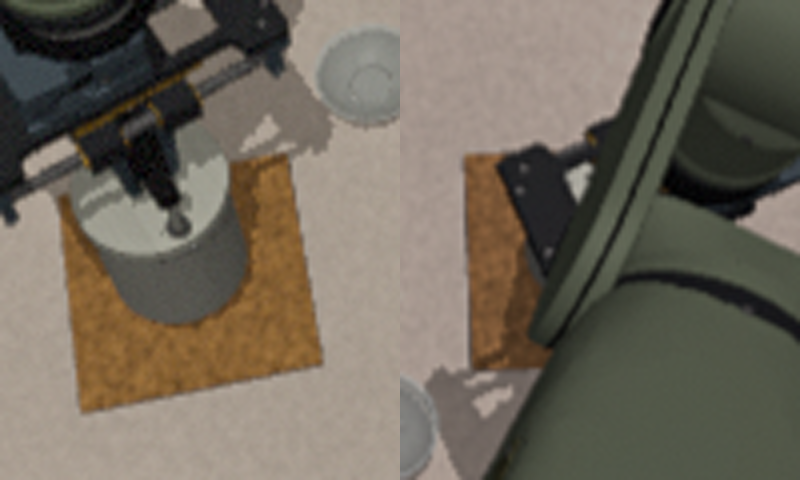

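Scene crop: pot hangs level just above the 150 mm mat, with lid edges at crop columns about 70 and 232, lid front at row about 255, and base bottom at row about 325. I compare these with the projected outline.

Run:
```python
from h import *
th=np.linspace(0,2*np.pi,361)
def ext(x,y,z,r):
    P=np.array([(proj("scene",[x+r*np.cos(t),y+r*np.sin(t),z])-[150,200])*4+1.5 for t in th]);return P.min(0).round(0),P.max(0).round(0)
for dx,dy in((0,0),(.005,0),(0,.005)):
    print(dx,dy,"lid",ext(.496+dx,-.238+dy,.150,.045),"base",ext(.496+dx,-.238+dy,.035,.042))
```

```text
0 0 lid (array([ 73., 106.]), array([232., 249.])) base (array([115., 198.]), array([251., 322.]))
0.005 0 lid (array([ 73., 114.]), array([233., 257.])) base (array([116., 205.]), array([253., 330.]))
0 0.005 lid (array([ 81., 105.]), array([241., 247.])) base (array([123., 196.]), array([259., 321.]))
```

The pot is within about 2 mm of the mat centre, so I shift x by −1.5 mm and lower to contact.

Run:
```python
from h import *
from workcell import ctrl
import cv2
x,y=.4945,-.238
ctrl.servo_line([x,y,.342],v=.08)
print(ctrl.servo_line([x,y,.326],v=.015,force_limit=3)); 
p=ctrl.read_position();print(p,ctrl.read_contact_force(),ctrl.read_finger_gap())
ctrl.pause(.2)
ctrl.set_gripper(.03); print(ctrl.read_contact_force()); ctrl.set_gripper(.07)
ctrl.servo_line([x,y,.45],v=.1)
ctrl.move_to([.40,.05,.50],ctrl.read_tool_rot())
ctrl.pause(.3);print(ctrl.read_contact_force(),ctrl.read_time())
c=ctrl.capture("scene");t=ctrl.capture("top")
f=lambda i,x,y:cv2.resize(i[y:y+120,x:x+100],None,fx=4,fy=4,interpolation=cv2.INTER_CUBIC)
cv2.imwrite("pics/p4.png",np.hstack([f(c["img"],150,200),f(t["img"],325,120)]))
cv2.imwrite("pics/s4.png",c["img"])
```

```text
True
[ 0.49441992 -0.23785911  0.33291321] [-0.12299608  0.67928563  6.24080645] 0.013747210200097
[-0.07848398  0.71495143  0.19750118]
[-0.09517071  0.22977211  0.268582  ] 16.3667
```

View pics/p4.png

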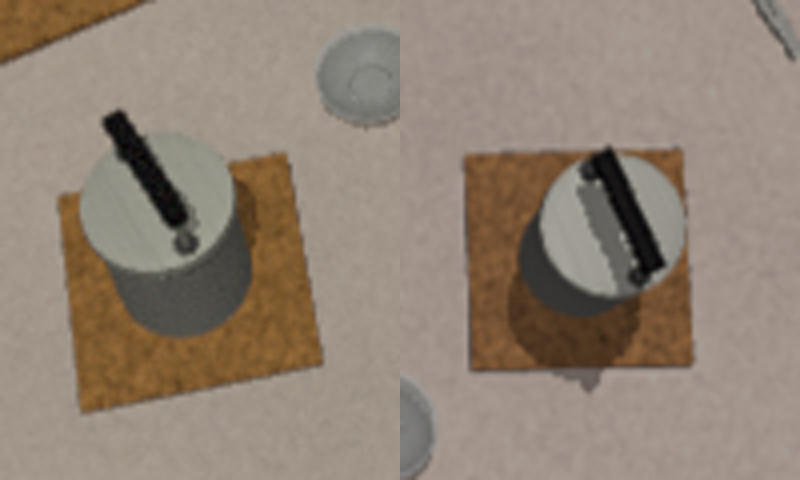

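View pics/s4.png

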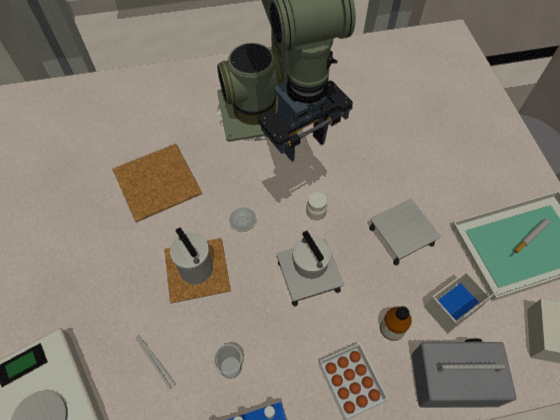

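The pot stands upright and centred on the 150 mm mat (scene (195,255)). The short pot is untouched at (313,255), and the arm is clear of everything.

```bash
python3 -c "
from workcell import ctrl
print(ctrl.sign_off())"
```

```text
the job is handed in; nothing more can be done
None
```

The tall pot now stands upright in the middle of the 150 mm cork mat, lowered until it touched before release; the short pot was not moved, and the job was handed in at about 16.5 s.

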